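# Portion five grinding balls into the dish

### The job

Push the steel dish across the bench, without lifting it, until it stands centred under the dispenser's spout. Then turn the blue paddle knob clockwise exactly five clicks, letting go part-way with the knob resting in a click and taking a fresh grip, so that five orange balls drop into the dish and the rest stay in the drum. Leave the dish under the spout, and leave the other things on the bench where they are.

Things in the scene. Friction and masses are not known exactly. Their poses are not given: they have to be found in the camera images.
- dish_mid (a point): round steel collecting dish, loose, open at the top: 120 mm diameter at the foot, 140 mm at the rim, 42 mm tall, wall 4 mm, floor 5 mm with a low cone in the middle (tip at 16 mm), 0.25 kg more or less; the point is on its axis, half-way up (21 mm over its underside), z up
- spout (a point): centre of the mouth of the dispenser's spout, a grey square tube 44 mm wide that opens downward, mouth 62 mm above the bench; axes as the dispenser's: x points from the spout back to the drum, z up. Below spout and chute the bench is free
- dispenser: dispenser fixed to the bench. Origin: foot of the drum's upright axis, 137.5 mm from the spout along x. Clear drum 140 mm diameter (top 158 mm above the bench) on a round plate of about 145 mm (underside at 119 mm); pedestal 120 mm wide below it, from x = 5 to 70 mm; chute 44 mm wide from drum to spout. Each click brings one pocket over the chute: its ball falls in the last half of the click, out of the spout within 0.5 s
- knob_grip (a point): blue paddle knob on top of the drum, on its axis: an upright bar 80 mm long (this frame's x), 14 mm thick (y), 44 mm tall; the point is the bar's centre, 189 mm above the bench; under the bar is a black disc, 64 mm diameter, its top 167 mm above the bench. The frame turns with the knob; x points along the bar away from its white mark, and along the dispenser's x at joint value 0
- knob (a joint): turn of the knob about its upright axis, rad, 0 at the start, growing CLOCKWISE seen from above (it cannot go back past 0). It clicks into a detent every 40 degrees (0.698 rad); resistance peaks at about 0.15 N m a quarter click past a rest. Let go within 15 degrees of a rest it springs to that rest, to within some 3 degrees; let go near half-way it may fall either way
- ball1_center (a point): orange polished grinding ball 1, 24 mm diameter, 20 g, loose in a pocket of the drum at the start; it comes out at click 1; the point is its centre
- ball2_center (a point): orange polished grinding ball 2, 24 mm diameter, 20 g, loose in a pocket of the drum at the start; it comes out at click 2; the point is its centre
- ball3_center (a point): orange polished grinding ball 3, 24 mm diameter, 20 g, loose in a pocket of the drum at the start; it comes out at click 3; the point is its centre
- ball4_center (a point): orange polished grinding ball 4, 24 mm diameter, 20 g, loose in a pocket of the drum at the start; it comes out at click 4; the point is its centre
- ball5_center (a point): orange polished grinding ball 5, 24 mm diameter, 20 g, loose in a pocket of the drum at the start; it comes out at click 5; the point is its centre
- ball6_center (a point): orange polished grinding ball 6, 24 mm diameter, 20 g, loose in a pocket of the drum at the start; it comes out at click 6; the point is its centre
- ball7_center (a point): orange polished grinding ball 7, 24 mm diameter, 20 g, loose in a pocket of the drum at the start; it comes out at click 7; the point is its centre
- oil_jar: bystander: amber glass jar with black cap, 52 mm diameter, 85 mm tall; origin at the centre of its underside
- slide_box: bystander: green slide box, 90 (x) x 75 (y) x 35 mm tall; origin at the centre of its underside
- objective: bystander: brass-coloured microscope objective standing up, 34 mm diameter, 60 mm tall; origin at the centre of its underside
- tip_tray: bystander: blue open tray with dividers, 100 (x) x 70 (y) x 35 mm tall; origin at the centre of its underside
- ethanol: bystander: white bottle with red cap, 60 mm diameter, 130 mm tall; origin at the centre of its underside
- driver: bystander: screwdriver with yellow handle lying on the bench, 160 mm long along its x; origin at its underside near the middle
There are look-alikes about, which are no part of the job. Leave any purple or turquoise look-alike of the part that bears dish_mid alone.

How it is judged:
By the outcome, as a careful person would: the job done as asked, in the order asked, and still so for the second after the job is handed in, with the robot touching nothing.
It also fails if it takes over 69 s, if anything falls off the work surface, if the arm or the gripper's body presses on something with over 40 N, if the wrist force passes 120 N, or if a joint passes its speed limit or range.

### The arm

A 7-joint arm with a two-finger parallel gripper is mounted at the origin on the work surface. World frame = base frame: x ahead of the robot, y to its left, z up, the work surface at z = 0. Lengths are in m, angles in rad, forces in N, time in s.
With the tool pointing down it reaches from about 0.425 to 0.875 m from the base axis. Payload 8.4 kg.
Tool frame: the origin (TCP) lies between the finger pads; the fingertips stand 19 mm ahead of it and the grasp point (between the pads) is the TCP; z points along the fingers, y is the direction in which the jaws open and shut (so a half turn about z gives the same grasp; the last joint's range is limited). The gripper opens to 85 mm and grips with 20 to 120 N. Pads are 22 mm wide; open, the fingers measure 114 mm over their backs; the gripper's body (76 mm by 85 mm) begins 54 mm behind the grasp point. The pads swing forward as they close: fully open they stand 13 mm farther back than shut.
Start: joints at [1.25, 0.333, 0.04, 1.465, -0.013, 1.343, -0.059], TCP at [0.143, -0.634, 0.25] pointing down, gripper open.
Joint ranges: [-2.58, 2.58], [-0.38, 2.09], [-1.3, 1.39], [0.25, 2.4], [-1.5, 4.64], [0.08, 2.09], [-2.65, 2.65]. Speed limits (rad/s): [2.22, 2.22, 2.79, 2.79, 3.14, 3.14, 3.14].

### API

Orientations are given as a unit quaternion [w, x, y, z].
In Python, from cell import bot, cams, workorder gives the robot as it stands. The module is installed in compiled form; this text tells all that it offers.
- The arm moves only by the tool move_arm, never from a script. Its argument "rows" is a list that holds one entry, the list of rows, each a list of 5 numbers: the opening, from 0 (shut) to 1 (fully open), then the shift along the tool's x, y, z in units of 0.15 m (1.0 is 0.15 m), then the turn about the tool's z in units of 0.5 rad (1.0 is 0.5 rad). In form: [[[jaw, dx, dy, dz, turn], ...]]. A call has 1 to 10 rows; each row is the pose to reach, as a shift and turn from the pose measured when the call began, along the tool's axes at that moment; what a row does not reach only later rows make up. A row lasts 1/10 s, in which the tool goes at most 50 mm and 8.59 degrees, less where a joint would pass 70% of its speed; a pose out of reach is approached as far as the arm can. A call with a number of a shift or a turn outside -1 to 1 is refused whole. A call with a gripper value outside its range is refused whole. The fingers move at their own pace and stop on an object; "grip_force" is the grip in N (left out, the last holds). Time passes only in rows, so rows that repeat a pose let the fingers close. It gives the time, the measured TCP pose, the force and the opening at its end, in the units of the state.
- bot.sense(): the state, without advancing time (a new reading comes with each control period).
- cams.read_camera(name): name is "side" or "top" or "wrist"; returns a dict with "pixels" (420x560x3 uint8, red, green, blue), "range_z" (420x560 float32, m along the optical axis (not along the pixel's ray), 0 where there is no reading), "fx", "fy", "cx", "cy" (pixels), "T" (4x4, takes a point from camera to world coordinates). Camera axes: x right, y down, z forward; pixel columns grow to the right and rows downward; lengths in m; the calibration is good to about 2 mm. The wrist camera is an equidistant fisheye: a pixel r from the principal point sees the ray r / f radians off the axis. A picture is of the moment at which its call begins.
- workorder.close_job(): hands the job in, once; it reports no verdict.
The state is a dict: "t": time; "q": joint angles; "qvel": joint speeds; "tau": joint torques, N m; "position": TCP position; "tcp_rot": TCP orientation; "wrist_force": force on the tool from outside, world axes, zero at the start; "moment": the same for the moment, N m; "gripper_width": finger opening in m.
Only numpy, scipy, OpenCV 4.12 (cv2) and the standard library are available. Lean on these libraries where they do the work, as an engineer would, in place of code of your own. Each camera call takes 0.05 s, during which the arm holds its last target.

## Working session

There is one attempt and no reset: what is moved stays moved. The work goes in short steps, Python scripts to look and compute and a tool call to move; the robot and the scene stay as the last step left them, time stands still between calls to the robot, and variables do not carry over. Pictures are saved under pics/ and viewed, and the job is handed in when it is done.

Besides the shell and the picture viewer there is one more tool, called after "Request:" in YAML: its name, and indented under it one key for each argument. move_arm: Moves the arm, as the interface text tells. Its arguments: {"type":"object","properties":{"rows":{"type":"array"},"grip_force":{"type":"number"}},"required":["rows"]}

```bash
mkdir -p pics
python3 - <<'E'
from cell import bot, cams
import cv2,numpy as np,pickle
s=bot.sense();print({k:np.round(v,3) for k,v in s.items()})
for n in ["side","top"]:
    c=cams.read_camera(n);pickle.dump(c,open(n+'.pkl','wb'))
    cv2.imwrite(f'pics/{n}0.png',c['pixels'][:,:,::-1]);print(n,c['fx'],c['cx'],c['cy'],np.round(c['T'],3))
E
```

```text
{'t': np.float64(0.0), 'q': array([ 1.25 ,  0.334,  0.04 ,  1.466, -0.013,  1.343, -0.058]), 'qvel': array([ 0.   ,  0.002,  0.001,  0.003, -0.   , -0.002, -0.001]), 'tau': array([ 1.0000e-03, -6.5856e+01,  1.3650e+00, -4.0556e+01,  1.7000e-02,
        1.2000e-02, -0.0000e+00]), 'position': array([ 0.143, -0.634,  0.249]), 'tcp_rot': array([-0.001,  0.994,  0.111, -0.   ]), 'wrist_force': array([ 0.777, -0.328, -0.488]), 'moment': array([-0.011, -0.019, -0.062]), 'gripper_width': np.float64(0.085)}
side 530.0959360653471 274.26864875509875 215.15836530466447 [[-0.948 -0.248  0.198  0.095]
 [-0.317  0.735 -0.599  1.027]
 [ 0.003 -0.631 -0.776  1.59 ]
 [ 0.     0.     0.     1.   ]]
top 452.82559434838026 282.2028318921908 208.02737413060143 [[-0.015 -0.994  0.111  0.303]
 [-1.     0.017  0.017 -0.114]
 [-0.019 -0.111 -0.994  1.413]
 [ 0.     0.     0.     1.   ]]
```

View pics/side0.png

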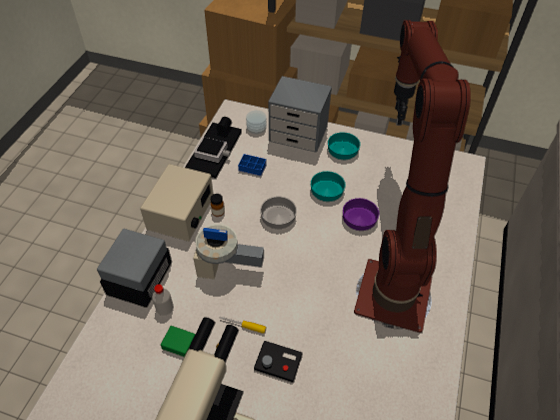

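View pics/top0.png

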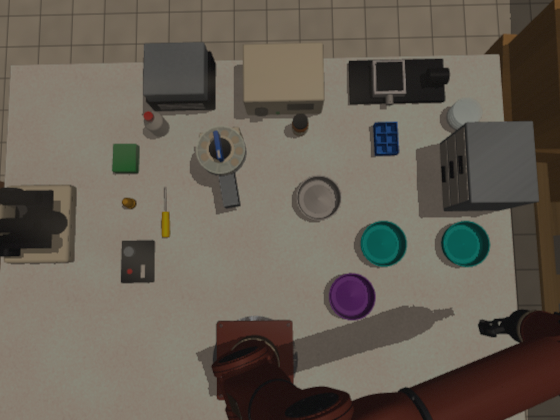

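```bash
cat > h.py <<'E'
import numpy as np,cv2,pickle
def pts(c):
    v,u=np.mgrid[0:420,0:560].astype(float)
    z=c['range_z'].astype(float)
    P=np.stack([(u-c['cx'])/c['fx']*z,(v-c['cy'])/c['fy']*z,z],-1)
    return P@c['T'][:3,:3].T+c['T'][:3,3]
def fitc(p):
    A=np.c_[2*p,np.ones(len(p))];s=np.linalg.lstsq(A,(p**2).sum(1),rcond=None)[0]
    return s[:2],np.sqrt(s[2]+s[0]**2+s[1]**2)
def crop(c,u0,v0,u1,v1,k,name):
    cv2.imwrite(name,cv2.resize(c['pixels'][v0:v1,u0:u1,::-1],None,fx=k,fy=k,interpolation=cv2.INTER_CUBIC))
def proj(c,P):
    q=(np.asarray(P)-c['T'][:3,3])@c['T'][:3,:3]
    return q[...,0]/q[...,2]*c['fx']+c['cx'],q[...,1]/q[...,2]*c['fy']+c['cy']
E
python3 - <<'E'
from h import *
for n in ['top','side']:
    c=pickle.load(open(n+'.pkl','rb'));P=pts(c);hsv=cv2.cvtColor(c['pixels'],cv2.COLOR_RGB2HSV)
    crop(c,*((170,90,370,240) if n=='top' else (170,170,330,290)),4,f'pics/{n}c.png')
    b=(hsv[...,0]>105)&(hsv[...,0]<125)&(hsv[...,1]>120)&(P[...,2]>.18)&(P[...,2]<.23)
    q=P[b];print(n,'knob',len(q),q.mean(0),q.min(0),q.max(0))
    w,v=np.linalg.eigh(np.cov(q[:,:2].T));print(v[:,1],np.sqrt(w*12))
    print('bench z',np.median(P[200:300,200:300,2]))
    X=P[...,0];Y=P[...,1];Z=P[...,2]
    r=(np.abs(X-.42)<.15)&(np.abs(Y+.2)<.11)&(Z>.032)&(Z<.05)
    print('dish',len(P[r]),P[r].mean(0),fitc(P[r][:,:2]))
    r=(np.hypot(X-q[:,0].mean(),Y-q[:,1].mean())<.085)&(Z>.15)&(Z<.164)
    print('drum',len(P[r]),fitc(P[r][:,:2]),P[r].min(0),P[r].max(0))
    r=(np.hypot(X-q[:,0].mean(),Y-q[:,1].mean())<.2)&(np.hypot(X-q[:,0].mean(),Y-q[:,1].mean())>.075)&(Z>.06)&(Z<.14)&(Y<.05)
    m=r.astype(np.uint8);cv2.imwrite(f'pics/{n}m.png',m*255)
    print('chute',r.sum(),P[r].min(0),P[r].max(0),P[r].mean(0))
E
```

```text
top knob 101 [0.61118252 0.07909132 0.20973541] [0.57401146 0.06902367 0.18122891] [0.64922602 0.09029029 0.21655489]
[-0.97747931 -0.21103128] [0.01246884 0.07749082]
bench z -2.6694832707119254e-05
dish 242 [ 0.4907297  -0.20621672  0.04060425] (array([ 0.48560817, -0.20166365]), np.float64(0.0669509165156005))
drum 1417 (array([0.61393008, 0.0814246 ]), np.float64(0.05464492841616142)) [0.54518939 0.01289667 0.15029329] [0.68286226 0.15050533 0.16395046]
chute 642 [ 0.45843718 -0.05421769  0.06032837] [0.80085058 0.04997064 0.13812687] [0.69200773 0.00255164 0.10884897]
side knob 194 [0.58877706 0.11879724 0.19821883] [ 0.06002668 -0.58271939  0.18007441] [0.65082903 0.63313675 0.21855887]
[-0.32256931  0.94654585] [0.19801657 0.59699966]
bench z 0.0012833386490609389
dish 178 [ 0.48394936 -0.20047132  0.03812592] (array([ 0.48278905, -0.19744224]), np.float64(0.06711321943693133))
drum 605 (array([0.60622973, 0.09165075]), np.float64(0.05010989069350916)) [0.54179002 0.03460774 0.15003296] [0.67288494 0.15512219 0.16373974]
chute 75 [ 0.45681681 -0.00903439  0.0609395 ] [0.76448709 0.04972368 0.13526708] [0.59389382 0.03456619 0.10899019]
```

View pics/topc.png

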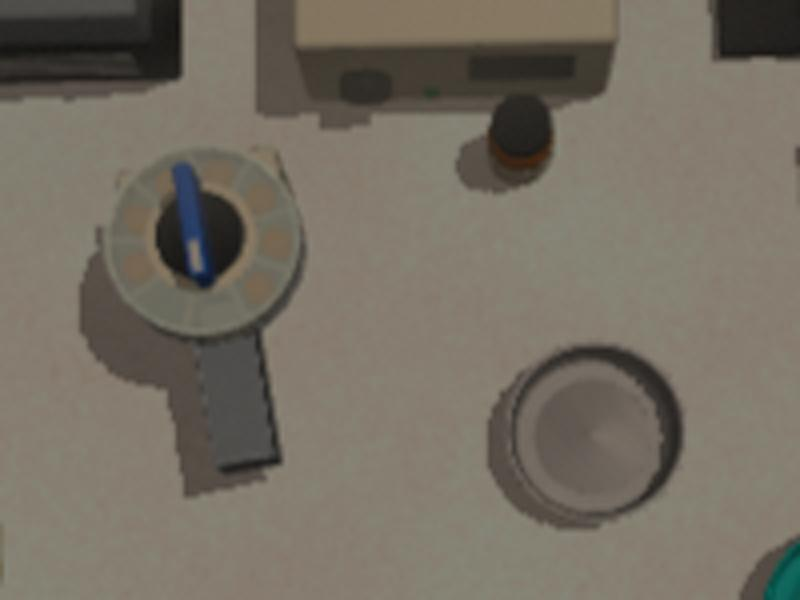

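View pics/sidec.png

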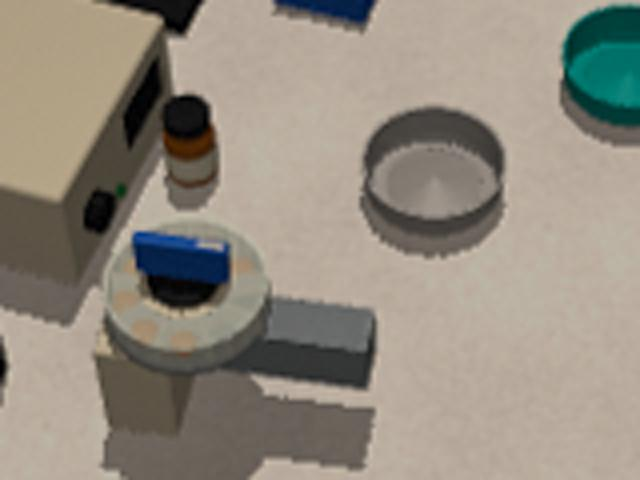

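Run:
```python
from h import *
for n in ['top','side']:
    c=pickle.load(open(n+'.pkl','rb'));P=pts(c);X,Y,Z=P[...,0],P[...,1],P[...,2]
    R=np.hypot(X-.613,Y-.081)
    k=(R<.06)&(Z>.2055)&(Z<.22); q=P[k]
    (cx,cy),(w,h),a=cv2.minAreaRect(q[:,:2].astype(np.float32)*1000)
    wv,v=np.linalg.eigh(np.cov(q[:,:2].T));print(n,'knobtop',len(q),cx,cy,w,h,a,v[:,1],np.median(q[:,2]),q.mean(0))
    k=(R<.085)&(Z>.154)&(Z<.163); m=k.astype(np.uint8)
    ct=max(cv2.findContours(m,cv2.RETR_EXTERNAL,cv2.CHAIN_APPROX_NONE)[0],key=cv2.contourArea)[:,0]
    h=cv2.convexHull(ct)[:,0]; print(' drum hull',fitc(P[h[:,1],h[:,0],:2]))
    k=(X>.44)&(X<.56)&(Y>-.01)&(Y<.1)&(Z>.07)&(Z<.14)&(R>.076); q=P[k]
    print(' chute z', np.percentile(q[:,2],[5,25,50,75,95]),len(q))
    zt=np.percentile(q[:,2],70)
    q=q[np.abs(q[:,2]-zt)<.006]
    print(cv2.minAreaRect(q[:,:2].astype(np.float32)*1000), q.mean(0))
    # local-frame extents
    th=np.arctan2(.211,.977); e=np.array([np.cos(th),np.sin(th)]);f=np.array([-e[1],e[0]])
    d=q[:,:2]-[.613,.081];print(' along',(d@e).min(),(d@e).max(),'lat',np.percentile(d@f,[2,98]),(d@f).min(),(d@f).max())
```

```text
top knobtop 149 613.7691650390625 80.9393310546875 80.12149047851562 14.159887313842773 8.954446792602539 [-0.98759101 -0.15704775] 0.2113118158383498 [0.61285261 0.08059148 0.21131801]
 drum hull (array([0.61360203, 0.0813605 ]), np.float64(0.06954002200744364))
 chute z [0.08558959 0.11909248 0.12180642 0.12379231 0.12603265] 506
((498.52862548828125, 62.55263137817383), (83.25602722167969, 44.471885681152344), 9.391167640686035) [0.49764154 0.06213118 0.12242496]
 along -0.15838553077263637 -0.07486537654602232 lat [-0.01562799  0.02740675] -0.017982878523018393 0.029296451446418383
side knobtop 82 611.2052001953125 86.14603424072266 79.42784118652344 20.68836212158203 7.4899749755859375 [-0.99001805 -0.14094065] 0.20974114029859803 [0.61020383 0.08565607 0.21004701]
 drum hull (array([0.61166338, 0.08470269]), np.float64(0.06945712267305618))
 chute z [0.07797806 0.09702221 0.1165986  0.12064557 0.12598069] 484
((498.04290771484375, 66.56900024414062), (87.26148223876953, 51.88576889038086), 10.660470962524414) [0.497183   0.06747214 0.11981199]
 along -0.1592659457036665 -0.07124184429487232 lat [-0.01267378  0.03509665] -0.015601395648744463 0.03694599439037201
```

```bash
cat >> h.py <<'E'
from scipy.spatial.transform import Rotation as Ro
def plan(s,xyz,psi=None):
    w,x,y,z=s['tcp_rot'];R=Ro.from_quat([x,y,z,w]).as_matrix()
    d=R.T@(np.array(xyz)-s['position'])/.15
    ps=np.arctan2(R[1,0],R[0,0]);t=None if psi is None else -((psi-ps+np.pi)%(2*np.pi)-np.pi)/.5
    print('t',round(float(s['t']),2),'pos',np.round(s['position'],4),'psi',round(ps,3),'q7',round(s['q'][6],2),'F',np.round(s['wrist_force'],1),'w',round(float(s['gripper_width']),4))
    print('units',np.round(d,3),'turn',t)
    return R
E
python3 -c "
from h import *;from cell import bot
R=plan(bot.sense(),[.483,-.315,.25],np.pi/2);print(R)"
```

```text
t 0.1 pos [ 0.1429 -0.6337  0.2495] psi 0.222 q7 -0.06 F [ 0.  -0.  -0.2] w 0.0852
units [ 2.679e+00 -1.574e+00 -1.000e-03] turn -2.698024702731656
[[ 9.75506572e-01  2.19969852e-01 -4.37741565e-04]
 [ 2.19970250e-01 -9.75505632e-01  1.36083403e-03]
 [-1.27676902e-04 -1.42379266e-03 -9.99998978e-01]]
```

Request:
move_arm:
  rows:
    - [[0.65, 0.3, -0.2, 0, -0.3], [0.65, 0.6, -0.4, 0, -0.6], [0.65, 0.9, -0.55, 0, -0.9], [0.65, 0.95, -0.55, 0, -0.95], [0.65, 0.95, -0.55, 0, -0.95]]
  grip_force: 40

```text
t: 0.6
position: [0.2668, -0.52, 0.2496]
tcp_rot: [-0.001, 0.939, 0.344, 0.001]
wrist_force: [-0.4, -0.2, 0.3]
gripper_width: 0.0551
```

```bash
python3 -c "
from h import *;from cell import bot
plan(bot.sense(),[.483,-.315,.25],np.pi/2)"
```

```text
t 0.6 pos [ 0.2668 -0.52    0.2496] psi 0.702 q7 0.13 F [-0.4 -0.2  0.3] w 0.0551
units [ 1.983 -0.112  0.   ] turn -1.737534889020825
```

Request:
move_arm:
  rows:
    - [[0.65, 0.3, 0, 0, -0.3], [0.65, 0.6, 0, 0, -0.6], [0.65, 0.9, 0, 0, -0.9], [0.65, 1, 0, 0, -0.9], [0.65, 1, 0, 0, -0.9]]

```text
t: 1.1
position: [0.3825, -0.4222, 0.2496]
tcp_rot: [-0.001, 0.838, 0.545, 0.001]
wrist_force: [-0.3, -0.1, 0.2]
gripper_width: 0.0554
```

```bash
python3 -c "
from h import *;from cell import bot
plan(bot.sense(),[.483,-.315,.25],np.pi/2)"
```

```text
t 1.1 pos [ 0.3825 -0.4222  0.2496] psi 1.153 q7 0.3 F [-0.3 -0.1  0.2] w 0.0554
units [ 0.925  0.322 -0.001] turn -0.8360166457733129
```

Request:
move_arm:
  rows:
    - [[0.65, 0.3, 0.1, 0, -0.3], [0.65, 0.6, 0.2, 0, -0.6], [0.65, 0.93, 0.32, 0, -0.84], [0.65, 0.93, 0.32, 0, -0.84], [0.65, 0.93, 0.32, 0, -0.84]]

```text
t: 1.6
position: [0.4826, -0.3154, 0.2496]
tcp_rot: [-0.001, 0.707, 0.707, 0.001]
wrist_force: [-0.8, -0.9, 0.5]
gripper_width: 0.0555
```

Run:
```python
from h import *;from cell import bot,cams
c=cams.read_camera('wrist');cv2.imwrite('pics/w1.png',c['pixels'][:,:,::-1])
plan(bot.sense(),[.482,-.315,.035],np.pi/2)
```

```text
t 1.65 pos [ 0.4816 -0.3166  0.2495] psi 1.568 q7 0.44 F [-0.6 -0.9 -0.6] w 0.0557
units [0.008 0.004 1.43 ] turn -0.0056215689815743985
```

View pics/w1.png

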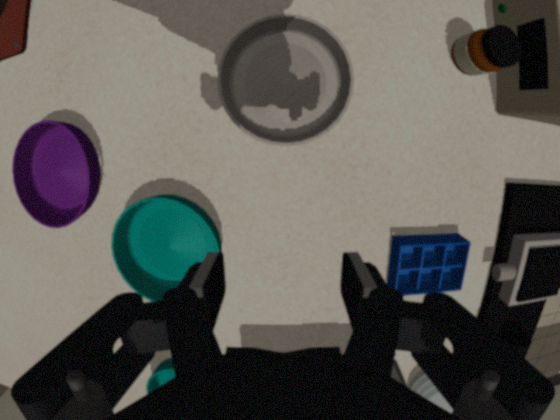

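The wrist view shows the steel dish ahead (centre ~(285,80)) between the finger directions, with the turquoise dish to the left (165,245). I'll check clearance to it before going down.

Run:
```python
from h import *
c=pickle.load(open('top.pkl','rb'));P=pts(c);hsv=cv2.cvtColor(c['pixels'],cv2.COLOR_RGB2HSV)
for u,v in [(383,243),(466,243),(386,139),(351,296)]:
    q=P[v-30:v+30,u-30:u+30];q=q[(q[...,2]>.02)&(q[...,2]<.05)];print(q.min(0),q.max(0))
```

```text
[ 0.27598708 -0.46208477  0.0200542 ] [ 0.41200469 -0.32505233  0.04943699]
[ 0.26946047 -0.71018318  0.02000215] [ 0.40767192 -0.57147191  0.0472417 ]
[ 0.62023558 -0.45442982  0.02003528] [ 0.7222283  -0.38230853  0.04157128]
[ 0.11848681 -0.38038691  0.02020457] [ 0.27654623 -0.22519948  0.04931376]
```

Request:
move_arm:
  rows:
    - [[0.65, 0.01, 0, 0.25, 0], [0.65, 0.01, 0, 0.5, 0], [0.65, 0.01, 0, 0.75, 0], [0.65, 0.01, 0, 1, 0], [0.65, 0.01, 0, 1, 0]]

```text
t: 2.15
position: [0.4765, -0.3161, 0.0945]
tcp_rot: [-0.005, 0.71, 0.704, -0.001]
wrist_force: [0.4, -0.4, -0.5]
gripper_width: 0.0556
```

Request:
move_arm:
  rows:
    - [[0.65, 0, 0, 0.15, 0], [0.65, 0, 0, 0.3, 0], [0.65, 0, 0, 0.43, 0], [0.65, 0, 0, 0.43, 0], [0.65, 0, 0, 0.43, 0]]

```text
t: 2.65
position: [0.4759, -0.3174, 0.0316]
tcp_rot: [-0.005, 0.711, 0.703, -0.001]
wrist_force: [0.2, 0.4, 1.3]
gripper_width: 0.0554
```

Run:
```python
from h import *;from cell import bot,cams
c=cams.read_camera('side');crop(c,170,100,430,290,3,'pics/s2.png')
plan(bot.sense(),[.482,-.29,.033],np.pi/2)
```

```text
t 2.7 pos [ 0.4764 -0.3172  0.032 ] psi 1.561 q7 0.36 F [0.6 0.1 0.9] w 0.056
units [ 0.182  0.035 -0.006] turn -0.020405393645520853
```

View pics/s2.png

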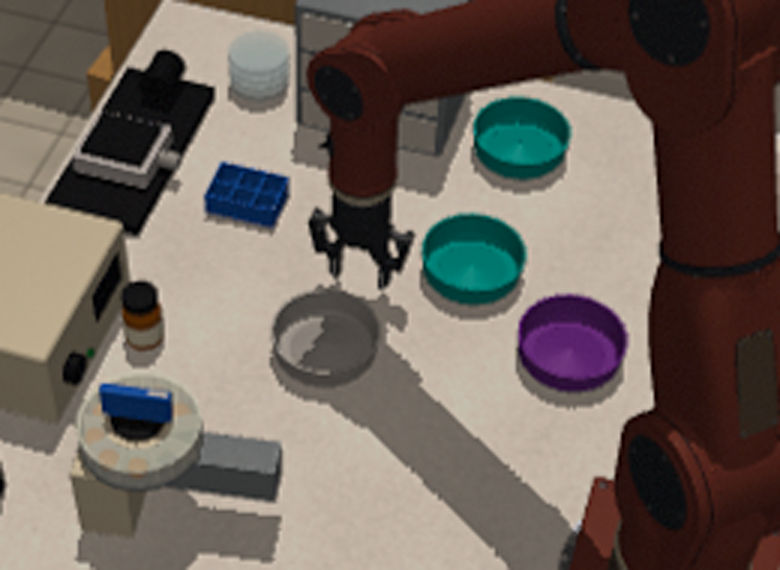

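Request:
move_arm:
  rows:
    - [[0.65, 0.05, 0.05, 0, -0.02], [0.65, 0.1, 0.05, 0, -0.02], [0.65, 0.15, 0.05, 0, -0.02], [0.65, 0.21, 0.05, 0, -0.02], [0.65, 0.27, 0.05, 0, -0.02], [0.65, 0.33, 0.05, 0, -0.02], [0.65, 0.4, 0.05, 0, -0.02], [0.65, 0.47, 0.045, 0, -0.02], [0.65, 0.54, 0.045, 0, -0.02], [0.65, 0.6, 0.04, 0, -0.02]]

```text
t: 3.7
position: [0.4833, -0.2262, 0.0323]
tcp_rot: [-0.004, 0.707, 0.707, -0.001]
wrist_force: [0.4, -1.7, 0.4]
gripper_width: 0.0558
```

```bash
cat > look.py <<'E'
from h import *;from cell import bot,cams
import sys
P0=None
def dish(n,c,guess):
    P=pts(c);X,Y,Z=P[...,0],P[...,1],P[...,2]
    r=(np.hypot(X-guess[0],Y-guess[1])<.085)&(Z>.034)&(Z<.048)
    p=P[r][:,:2]
    for _ in range(6):
        ce,R=fitc(p)
        d=np.abs(np.hypot(*(P[r][:,:2]-ce).T)-.068);p=P[r][:,:2][d<.006]
    print(n,'dish',np.round(ce,4),round(R,4),len(p));return ce
if __name__=='__main__':
    g=[float(sys.argv[1]),float(sys.argv[2])];tag=sys.argv[3]
    for n in ['top','side']:
        c=cams.read_camera(n);dish(n,c,g);pickle.dump(c,open(n+tag+'.pkl','wb'))
        crop(c,*((170,90,370,240) if n=='top' else (170,170,330,290)),4,f'pics/{n}{tag}.png')
    plan(bot.sense(),[.4765,-.04,.032],np.pi/2)
E
python3 look.py .482 -.17 a
```

```text
top dish [ 0.4815 -0.1521] 0.067 137
side dish [ 0.4789 -0.1486] 0.0671 106
t 3.8 pos [ 0.4834 -0.2255  0.0323] psi 1.573 q7 0.21 F [-0.1 -0.3  0.2] w 0.0555
units [ 1.236 -0.043  0.008] turn 0.003486408424220322
```

View pics/sidea.png

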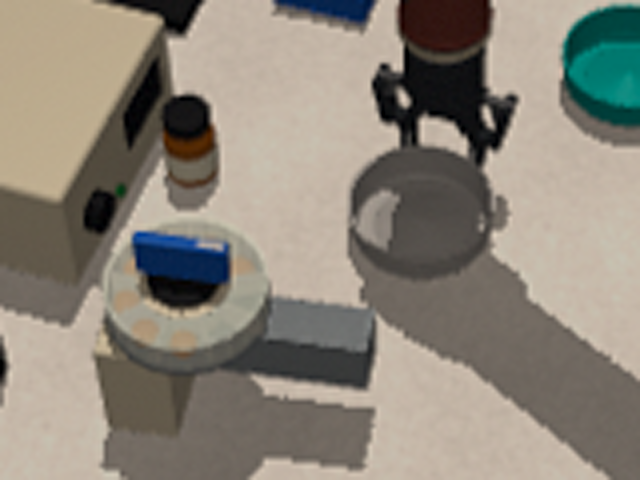

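Request:
move_arm:
  rows:
    - [[0.65, 0.08, 0, 0, 0], [0.65, 0.18, 0, 0, 0], [0.65, 0.28, -0.005, 0, 0], [0.65, 0.38, -0.01, 0, 0], [0.65, 0.48, -0.01, 0, 0], [0.65, 0.58, -0.015, 0, 0], [0.65, 0.68, -0.015, 0, 0], [0.65, 0.78, -0.02, 0, 0], [0.65, 0.88, -0.02, 0, 0], [0.65, 0.96, -0.02, 0, 0]]

```text
t: 4.8
position: [0.4801, -0.08, 0.0331]
tcp_rot: [-0.004, 0.706, 0.708, -0.001]
wrist_force: [0.5, -0.1, -0.5]
gripper_width: 0.0557
```

```bash
python3 look.py .48 -.01 b
```

```text
top dish [ 0.4781 -0.0057] 0.0667 78
side dish [0.4759 0.0014] 0.0676 115
t 4.9 pos [ 0.4802 -0.0793  0.0331] psi 1.575 q7 -0.07 F [0.2 0.3 0.6] w 0.0558
units [ 0.262 -0.024  0.009] turn 0.008713068025651971
```

View pics/sideb.png

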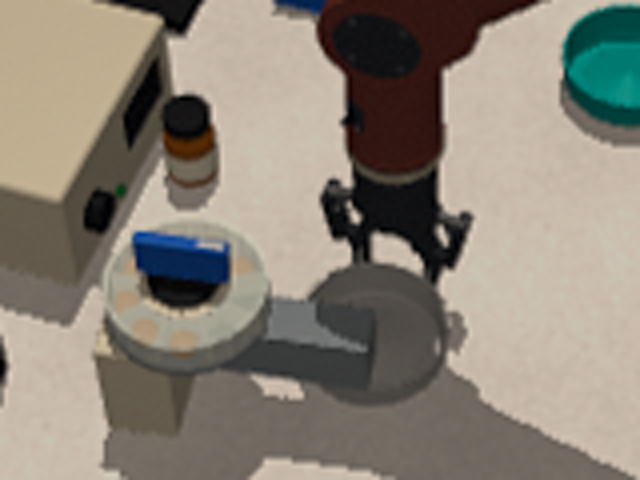

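Run:
```python
from h import *;from cell import bot,cams
c=cams.read_camera('wrist');cv2.imwrite('pics/w2.png',c['pixels'][:,:,::-1])
s=bot.sense();R=plan(s,[.48,-.0145,.033],np.pi/2)
T=c['T'];print('cam in tool',R.T@(T[:3,3]-s['position']),'axis',R.T@T[:3,2])
```

```text
t 4.95 pos [ 0.4802 -0.0806  0.0331] psi 1.574 q7 -0.06 F [0.3 0.3 1.4] w 0.0554
units [0.44  0.    0.003] turn 0.00675508207472042
cam in tool [ 0.06765863 -0.00042313 -0.1243332 ] axis [-2.68352802e-01 -6.15870899e-04  9.63320504e-01]
```

View pics/w2.png

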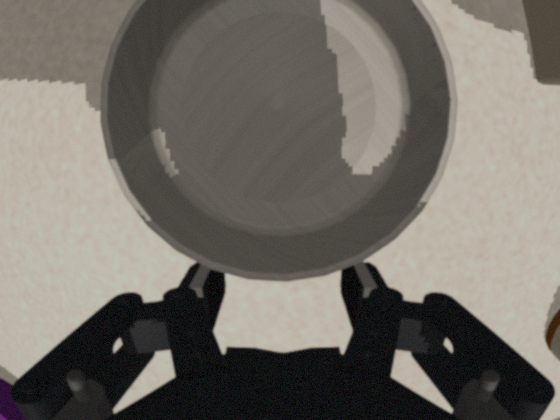

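The wrist view shows the dish rim (bottom at (280,275)) cradled between both fingers. The wrist camera sits ahead of the tool and will pass over the chute, so I raise the tool slightly and push on slowly.

Request:
move_arm:
  rows:
    - [[0.65, -0.03, 0, 0, 0], [0.65, -0.03, 0, -0.05, 0], [0.65, 0, 0, -0.05, 0], [0.65, 0.05, 0, -0.05, 0], [0.65, 0.1, 0, -0.05, 0], [0.65, 0.15, 0, -0.05, 0], [0.65, 0.2, 0, -0.05, 0], [0.65, 0.24, 0, -0.05, 0], [0.65, 0.27, 0, -0.05, 0]]

```text
t: 5.85
position: [0.4802, -0.0394, 0.0408]
tcp_rot: [-0.004, 0.706, 0.708, -0.001]
wrist_force: [0.4, -3.2, 3.3]
gripper_width: 0.0553
```

```bash
python3 look.py .478 .04 c
```

```text
top dish [0.4767 0.0361] 0.0654 68
side dish [0.4752 0.0396] 0.0671 124
t 5.95 pos [ 0.4801 -0.0391  0.0407] psi 1.575 q7 -0.14 F [-0.7  0.2  0.3] w 0.0553
units [-0.006 -0.023  0.058] turn 0.009085040311484605
```

View pics/sidec.png

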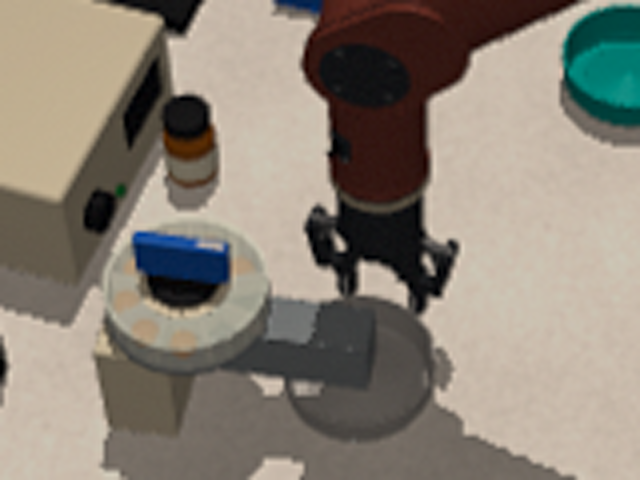

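View pics/topc.png

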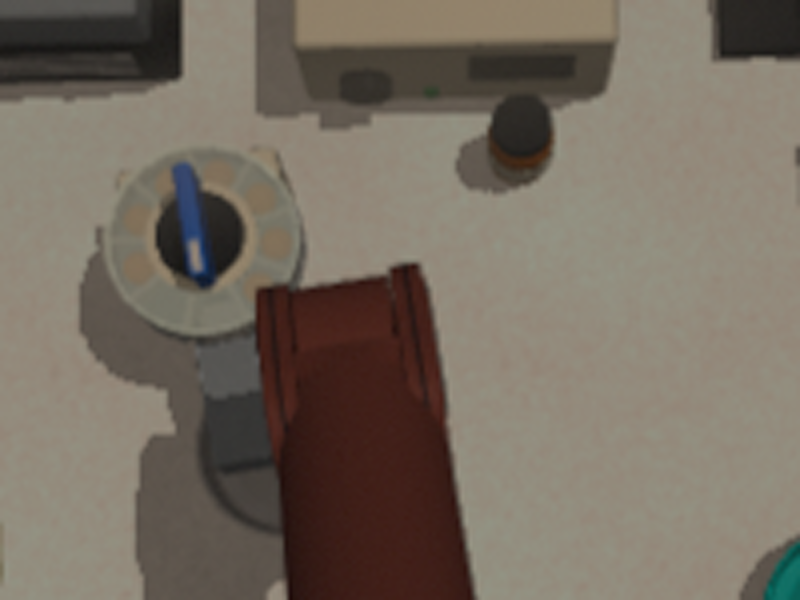

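Request:
move_arm:
  rows:
    - [[0.65, 0.04, 0, 0, 0], [0.65, 0.08, 0, 0, 0], [0.65, 0.11, 0, 0, 0], [0.65, 0.14, 0, 0, 0], [0.65, 0.16, 0, 0, 0], [0.65, 0.16, 0, 0, 0]]

```text
t: 6.55
position: [0.4799, -0.0143, 0.0408]
tcp_rot: [-0.005, 0.705, 0.709, -0.001]
wrist_force: [-0.4, -1.1, 0.1]
gripper_width: 0.0554
```

```bash
python3 look.py .477 .06 d
```

```text
top dish [0.4773 0.0602] 0.0668 93
side dish [0.4748 0.0642] 0.0676 116
t 6.65 pos [ 0.4799 -0.0148  0.0408] psi 1.576 q7 -0.2 F [-1.3 -0.7  0.5] w 0.0555
units [-0.168 -0.023  0.058] turn 0.009605323137415134
```

View pics/sided.png

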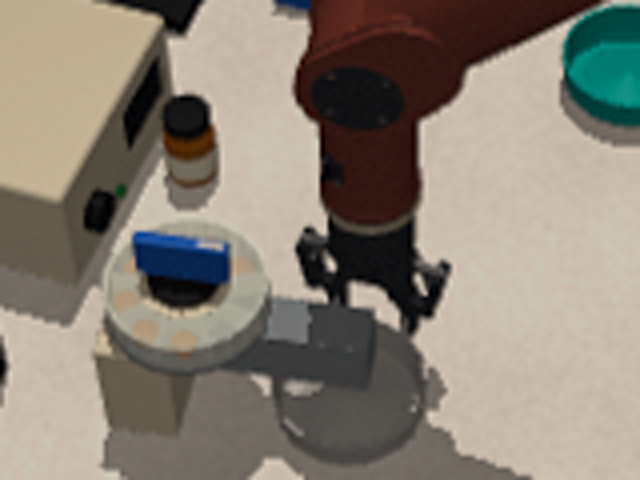

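Request:
move_arm:
  rows:
    - [[0.65, -0.1, 0, 0, 0], [0.65, -0.3, 0, 0, 0], [0.65, -0.5, 0, 0, 0], [0.65, -0.6, 0, -0.3, 0], [0.65, -0.6, 0, -0.6, 0], [0.65, -0.6, 0, -0.9, 0], [0.65, -0.6, 0, -1, 0], [0.65, -0.6, 0, -1, 0]]

```text
t: 7.45
position: [0.483, -0.1061, 0.1932]
tcp_rot: [-0.002, 0.706, 0.709, 0.001]
wrist_force: [0.2, -1.1, -0.3]
gripper_width: 0.0553
```

Request:
move_arm:
  rows:
    - [[1, 0, 0, -0.3, 0], [1, 0, 0.3, -0.6, -0.3], [1, 0.2, 0.6, -0.7, -0.6], [1, 0.4, 0.8, -0.7, -0.8], [1, 0.6, 0.8, -0.7, -0.9], [1, 0.6, 0.8, -0.7, -0.9]]

```text
t: 8.05
position: [0.6034, -0.0093, 0.2965]
tcp_rot: [-0.004, 0.526, 0.851, 0.002]
wrist_force: [-0.3, 0.1, -0.3]
gripper_width: 0.0857
```

```bash
python3 look.py .477 .06 e; python3 -c "
from h import *;from cell import bot
plan(bot.sense(),[.6127,.083,.28],.159+np.pi)"
```

```text
top dish [0.4771 0.0612] 0.066 76
side dish [0.4748 0.0647] 0.0671 112
t 8.15 pos [ 0.6026 -0.015   0.2966] psi 2.027 q7 0.29 F [-0.6 -0.   0.3] w 0.0856
units [ 0.21  -0.824  1.767] turn 0.9124589726236847
t 8.15 pos [ 0.6026 -0.015   0.2966] psi 2.027 q7 0.29 F [-0.6 -0.   0.3] w 0.0856
units [0.556 0.348 0.113] turn -2.547133680966109
```

Request:
move_arm:
  rows:
    - [[1, 0.2, 0.15, 0, -0.3], [1, 0.4, 0.3, 0, -0.6], [1, 0.55, 0.35, 0, -0.9], [1, 0.55, 0.35, 0, -0.9]]

```text
t: 8.55
position: [0.6123, 0.0853, 0.2963]
tcp_rot: [-0.004, 0.322, 0.947, 0.002]
wrist_force: [-1.2, -0.7, 0.3]
gripper_width: 0.0855
```

Request:
move_arm:
  rows:
    - [[1, 0, 0, 0, -0.3], [1, 0, 0, 0, -0.6], [1, 0, 0, 0, -0.9], [1, 0, 0, 0, -0.9]]

```text
t: 8.95
position: [0.6123, 0.0828, 0.2955]
tcp_rot: [-0.004, 0.104, 0.995, 0.002]
wrist_force: [-0.3, 0.3, 0.7]
gripper_width: 0.0853
```

```bash
python3 -c "
from h import *;from cell import bot
plan(bot.sense(),[.6127,.083,.28],.159+np.pi)"
```

```text
t 8.95 pos [0.6123 0.0828 0.2955] psi 2.934 q7 0.98 F [-0.3  0.3  0.7] w 0.0853
units [-0.003  0.002  0.103] turn -0.7339757890741643
```

Request:
move_arm:
  rows:
    - [[1, 0, 0, 0.05, -0.3], [1, 0, 0, 0.1, -0.6], [1, 0, 0, 0.1, -0.73], [1, 0, 0, 0.1, -0.73], [1, 0, 0, 0.1, -0.73]]

```text
t: 9.45
position: [0.6122, 0.0818, 0.2803]
tcp_rot: [-0.004, -0.075, 0.997, 0.002]
wrist_force: [0.4, 0.5, -0.0]
gripper_width: 0.0855
```

Run:
```python
from h import *;from cell import bot,cams
c=cams.read_camera('wrist');cv2.imwrite('pics/w3.png',c['pixels'][:,:,::-1])
s=bot.sense();R=plan(s,[.613,.082,.19],.159+np.pi)
# fisheye projection of TCP axis & knob top centre guess
f=c['fx'];T=c['T']
def fp(P):
    q=(np.array(P)-T[:3,3])@T[:3,:3];r=np.hypot(q[0],q[1]);th=np.arctan2(r,q[2]);return np.round([c['cx']+f*th*q[0]/r,c['cy']+c['fy']*th*q[1]/r],1)
x,y=s['position'][:2];print('tcp ax at z.211',fp([x,y,.211]));
e=np.array([np.cos(.159),np.sin(.159)])
for t in(-.04,.04):print(fp([.6127+t*e[0],.083+t*e[1],.211]))
# blue mask -> rays -> plane z=.211
px=c['pixels'];hsv=cv2.cvtColor(px,cv2.COLOR_RGB2HSV)
P=c['range_z'];print('range',P[200:210,275:285].mean())
v,u=np.nonzero((hsv[...,0]>100)&(hsv[...,0]<130)&(hsv[...,1]>110))
a=(u-c['cx'])/f;b=(v-c['cy'])/c['fy'];th=np.hypot(a,b)
d=np.stack([np.sin(th)*a/th,np.sin(th)*b/th,np.cos(th)],-1);z=P[v,u].astype(float)
W=(d/d[:,2:]*z[:,None])@T[:3,:3].T+T[:3,3]
k=(W[:,2]>.205)&(W[:,2]<.217)&(np.hypot(W[:,0]-.613,W[:,1]-.082)<.06);print(k.sum(),cv2.minAreaRect(W[k][:,:2].astype(np.float32)*1000),W[k].mean(0))
```

```text
t 9.5 pos [0.6122 0.0821 0.2805] psi -2.99 q7 1.32 F [0.1 1.4 0.7] w 0.0855
units [-0.009 -0.005  0.603] turn -0.014631574585393992
tcp ax at z.211 [285.1 233.4]
[285.9 171.4]
[286.6 289.6]
range 0.19901462
2074 ((611.8131713867188, 79.59565734863281), (78.23880767822266, 13.918251991271973), 9.068337440490723) [0.61277336 0.07993549 0.21113898]
```

View pics/w3.png

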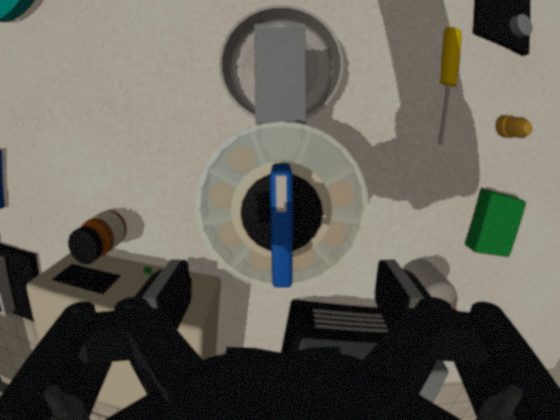

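Request:
move_arm:
  rows:
    - [[1, 0, -0.007, 0.2, -0.015], [1, 0, -0.007, 0.4, -0.015], [1, 0, -0.007, 0.5, -0.015], [1, 0, -0.007, 0.6, -0.015], [1, 0, -0.007, 0.6, -0.015]]

```text
t: 10.0
position: [0.6111, 0.0812, 0.189]
tcp_rot: [-0.005, -0.079, 0.997, 0.002]
wrist_force: [-0.7, -0.3, 0.9]
gripper_width: 0.0853
```

Request:
move_arm:
  rows:
    - [[0.5, 0, 0, 0, 0], [0.2, 0, 0, 0, 0], [0, 0, 0, 0, 0], [0, 0, 0, 0, 0], [0, 0, 0, 0, 0], [0, 0, 0, 0, 0]]
  grip_force: 50

```text
t: 10.6
position: [0.6113, 0.0813, 0.1895]
tcp_rot: [-0.004, -0.079, 0.997, 0.002]
wrist_force: [-0.9, -0.3, 3.6]
gripper_width: 0.0136
```

Run:
```python
from h import *;from cell import bot,cams
c=cams.read_camera('side');crop(c,130,130,330,280,4,'pics/s5.png')
s=bot.sense();R=plan(s,[.6125,.0815,.189],.159+np.pi);print(s['moment'])
```

```text
t 10.65 pos [0.6113 0.0812 0.1895] psi -2.983 q7 1.29 F [-0.6 -0.5  4.1] w 0.0131
units [-0.008  0.001  0.003] turn -0.0014736963738002373
[-0.41772453  0.1727014  -0.02484487]
```

View pics/s5.png

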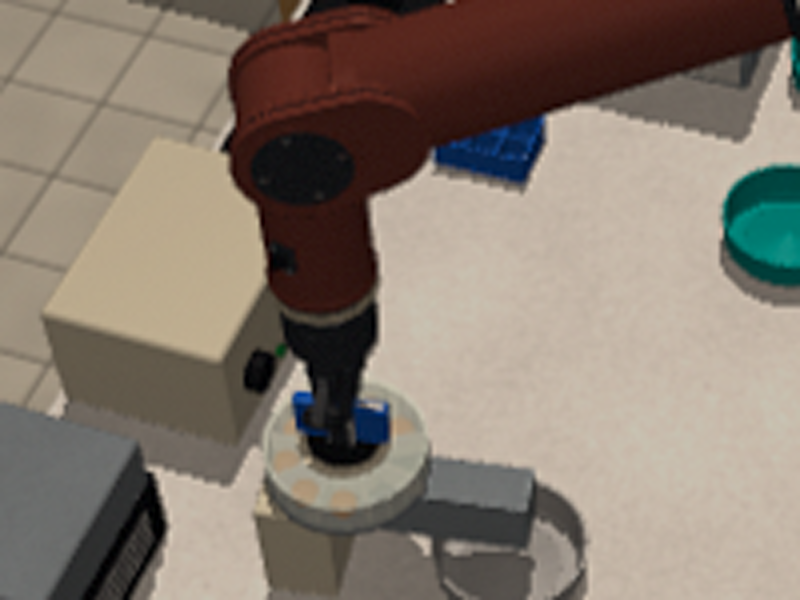

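Request:
move_arm:
  rows:
    - [[0, 0, 0, 0, 0.14], [0, 0, 0, 0, 0.28], [0, 0, 0, 0, 0.42], [0, 0, 0, 0, 0.56], [0, 0, 0, 0, 0.7], [0, 0, 0, 0, 0.7]]

```text
t: 11.25
position: [0.6113, 0.0819, 0.1895]
tcp_rot: [-0.004, 0.096, 0.995, 0.002]
wrist_force: [-0.1, 1.4, 0.7]
gripper_width: 0.0131
```

Request:
move_arm:
  rows:
    - [[0, 0, 0, 0, 0.14], [0, 0, 0, 0, 0.28], [0, 0, 0, 0, 0.42], [0, 0, 0, 0, 0.56], [0, 0, 0, 0, 0.7], [0, 0, 0, 0, 0.7], [0, 0, 0, 0, 0.7]]

```text
t: 11.95
position: [0.6115, 0.0825, 0.1895]
tcp_rot: [-0.005, 0.266, 0.964, 0.002]
wrist_force: [2.8, 3.2, -1.1]
gripper_width: 0.0134
```

Run:
```python
from h import *;from cell import bot,cams
c=cams.read_camera('side');crop(c,130,130,330,280,4,'pics/s6.png')
s=bot.sense();R=plan(s,[.6125,.0815,.189],3.300-.698);print(s['moment'])
```

```text
t 12.0 pos [0.6115 0.0825 0.1895] psi 2.603 q7 0.64 F [ 2.2  3.  -1.1] w 0.0133
units [-0.009 -0.002  0.003] turn 0.0010989477579688156
[ 0.88895091 -0.72481421 -0.01524623]
```

View pics/s6.png

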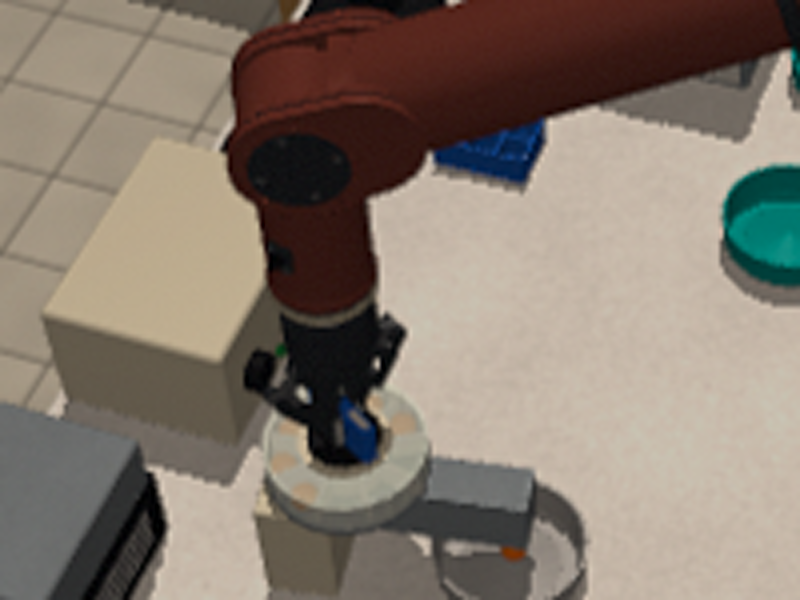

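One orange ball is in the dish (~(512,552) in the crop); the knob followed the tool. Next, clicks 2 and 3.

Request:
move_arm:
  rows:
    - [[0, 0, 0, 0, 0.14], [0, 0, 0, 0, 0.28], [0, 0, 0, 0, 0.42], [0, 0, 0, 0, 0.56], [0, 0, 0, 0, 0.7], [0, 0, 0, 0, 0.7]]

```text
t: 12.6
position: [0.612, 0.083, 0.1895]
tcp_rot: [-0.004, 0.43, 0.903, 0.001]
wrist_force: [3.4, 2.8, -2.4]
gripper_width: 0.0134
```

Request:
move_arm:
  rows:
    - [[0, 0, 0, 0, 0.14], [0, 0, 0, 0, 0.28], [0, 0, 0, 0, 0.42], [0, 0, 0, 0, 0.56], [0, 0, 0, 0, 0.7], [0, 0, 0, 0, 0.7], [0, 0, 0, 0, 0.7], [0, 0, 0, 0, 0.7], [0, 0, 0, 0, 0.7]]

```text
t: 13.5
position: [0.6125, 0.0833, 0.1895]
tcp_rot: [-0.004, 0.58, 0.815, 0.001]
wrist_force: [3.1, 2.7, -3.0]
gripper_width: 0.0133
```

Run:
```python
from h import *;from cell import bot,cams
c=cams.read_camera('side');crop(c,130,130,330,280,4,'pics/s7.png')
s=bot.sense();R=plan(s,[.6125,.0815,.189],3.300-.698*2);print(s['moment'])
```

```text
t 13.55 pos [0.6125 0.0832 0.1895] psi 1.905 q7 -0.02 F [ 4.9  3.1 -2.9] w 0.0134
units [-0.011 -0.004  0.003] turn 0.0016734790770911445
[ 0.83578842 -1.35827001  0.01423141]
```

View pics/s7.png

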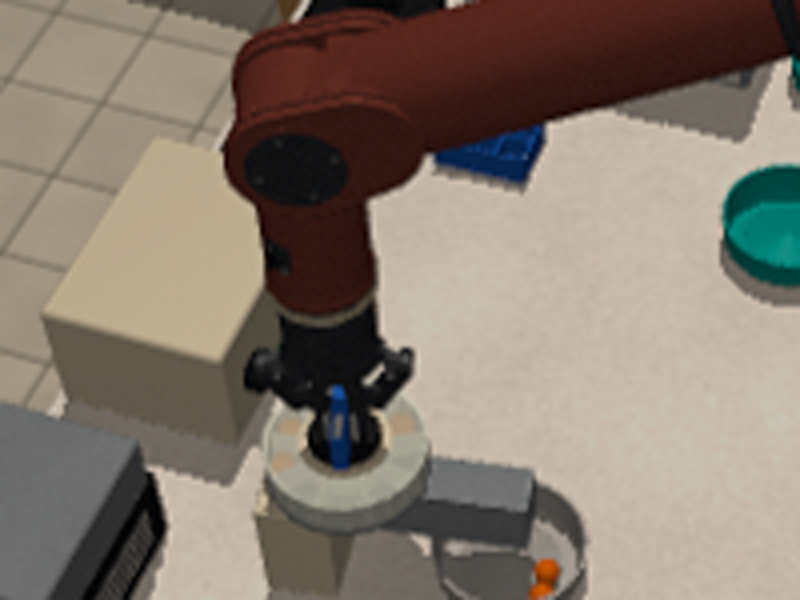

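Two balls are in the dish ((547,572) and (541,592)). Next, click 3.

Request:
move_arm:
  rows:
    - [[0, 0, 0, 0, 0.14], [0, 0, 0, 0, 0.28], [0, 0, 0, 0, 0.42], [0, 0, 0, 0, 0.56], [0, 0, 0, 0, 0.7], [0, 0, 0, 0, 0.7]]

```text
t: 14.15
position: [0.6132, 0.0833, 0.1896]
tcp_rot: [-0.004, 0.713, 0.701, 0.001]
wrist_force: [4.5, 2.8, -3.9]
gripper_width: 0.013
```

Request:
move_arm:
  rows:
    - [[0, 0, 0, 0, 0.14], [0, 0, 0, 0, 0.28], [0, 0, 0, 0, 0.42], [0, 0, 0, 0, 0.56], [0, 0, 0, 0, 0.7], [0, 0, 0, 0, 0.7], [0, 0, 0, 0, 0.7], [0, 0, 0, 0, 0.7], [0, 0, 0, 0, 0.7]]

```text
t: 15.05
position: [0.6138, 0.0832, 0.1895]
tcp_rot: [-0.004, 0.823, 0.568, 0.001]
wrist_force: [5.2, 1.9, -3.1]
gripper_width: 0.0136
```

Run:
```python
from h import *;from cell import bot,cams
c=cams.read_camera('side');crop(c,150,170,330,305,4,'pics/s8.png')
s=bot.sense();R=plan(s,[.6125,.0815,.189],3.300-.698*3);print(s['moment'])
```

```text
t 15.1 pos [0.6138 0.0832 0.1896] psi 1.209 q7 -0.68 F [ 5.3  1.9 -3.1] w 0.0135
units [-0.014 -0.004  0.004] turn 0.005548310036955328
[ 0.45952429 -1.77369226 -0.04799809]
```

View pics/s8.png

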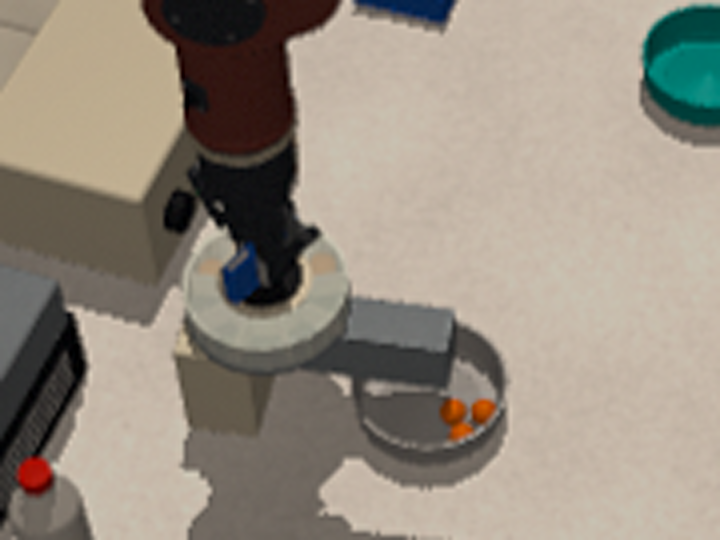

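Three balls are in the dish. I now let go at the third rest, lift clear, and look.

Request:
move_arm:
  rows:
    - [[0.5, 0, 0, 0, 0], [1, 0, 0, 0, 0], [1, 0, 0, 0, 0], [1, 0, 0, 0, 0], [1, 0, 0, 0, 0], [1, 0, 0, -0.2, 0], [1, 0, 0, -0.45, 0], [1, 0, 0, -0.6, 0], [1, 0, 0, -0.6, 0]]

```text
t: 16.0
position: [0.6154, 0.083, 0.2836]
tcp_rot: [-0.002, 0.823, 0.568, 0.004]
wrist_force: [0.7, -0.2, 0.5]
gripper_width: 0.0854
```

```bash
cat > wk.py <<'E'
from h import *;from cell import bot,cams
import sys
c=cams.read_camera('wrist');cv2.imwrite(sys.argv[1],c['pixels'][:,:,::-1])
s=bot.sense();f=c['fx'];T=c['T']
hsv=cv2.cvtColor(c['pixels'],cv2.COLOR_RGB2HSV);P=c['range_z']
v,u=np.mgrid[0:420,0:560];v=v.ravel();u=u.ravel()
a=(u-c['cx'])/f;b=(v-c['cy'])/c['fy'];th=np.hypot(a,b)+1e-9
d=np.stack([np.tan(th)*a/th,np.tan(th)*b/th,np.ones_like(th)],-1);z=P[v,u].astype(float)
W=(d*z[:,None])@T[:3,:3].T+T[:3,3]
k=(W[:,2]>.205)&(W[:,2]<.217)&(np.hypot(W[:,0]-.613,W[:,1]-.082)<.05)&(th<1.3)
q=W[k];w,vv=np.linalg.eigh(np.cov(q[:,:2].T));e=vv[:,1];ang=np.arctan2(e[1],e[0])
print(k.sum(),cv2.minAreaRect(q[:,:2].astype(np.float32)*1000),'bar angle',ang,'expect n: ',[(round((.159-.698*n+np.pi/2)%np.pi-np.pi/2,3)) for n in range(6)])
plan(s,[.6125,.0815,.19])
E
python3 wk.py pics/w4.png
```

```text
2465 ((612.5799560546875, 80.28838348388672), (79.08584594726562, 14.032800674438477), 69.03271484375) bar angle 1.2090091148985058 expect n:  [0.159, -0.539, -1.237, 1.207, 0.509, -0.189]
t 16.05 pos [0.6147 0.0828 0.2813] psi 1.209 q7 -0.66 F [0.3 0.  0.3] w 0.0853
units [-0.018 -0.009  0.609] turn None
```

View pics/w4.png

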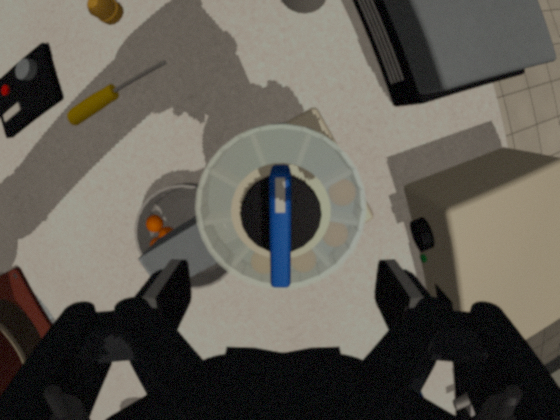

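The bar rests at 1.209 rad, which is exactly click 3 (1.207). The tool is still aligned with it, so I take a fresh grip.

Request:
move_arm:
  rows:
    - [[1, -0.015, -0.01, 0.2, 0], [1, -0.015, -0.01, 0.4, 0], [1, -0.015, -0.01, 0.5, 0], [1, -0.015, -0.01, 0.6, 0], [1, -0.015, -0.01, 0.6, 0]]

```text
t: 16.55
position: [0.6116, 0.0817, 0.1891]
tcp_rot: [-0.004, 0.823, 0.568, 0.001]
wrist_force: [-0.7, 0.8, -0.2]
gripper_width: 0.0856
```

Request:
move_arm:
  rows:
    - [[0.5, 0, 0, 0, 0], [0.2, 0, 0, 0, 0], [0, 0, 0, 0, 0], [0, 0, 0, 0, 0], [0, 0, 0, 0, 0], [0, 0, 0, 0, 0]]
  grip_force: 50

```text
t: 17.15
position: [0.6128, 0.0813, 0.1898]
tcp_rot: [-0.003, 0.823, 0.568, 0.002]
wrist_force: [5.8, -0.1, 0.9]
gripper_width: 0.0131
```

```bash
python3 -c "
from h import *;from cell import bot
plan(bot.sense(),[.6125,.0815,.19],1.209-.698)"
```

```text
t 17.15 pos [0.6128 0.0813 0.1898] psi 1.208 q7 -0.68 F [ 5.8 -0.1  0.9] w 0.0131
units [ 0.    -0.003 -0.001] turn 1.394959149702279
```

Request:
move_arm:
  rows:
    - [[0, 0, 0, 0, 0.14], [0, 0, 0, 0, 0.28], [0, 0, 0, 0, 0.42], [0, 0, 0, 0, 0.56], [0, 0, 0, 0, 0.7], [0, 0, 0, 0, 0.7]]

```text
t: 17.75
position: [0.6129, 0.0814, 0.1899]
tcp_rot: [-0.003, 0.91, 0.416, 0.002]
wrist_force: [0.4, 0.5, -1.6]
gripper_width: 0.0135
```

Request:
move_arm:
  rows:
    - [[0, 0, 0, 0, 0.14], [0, 0, 0, 0, 0.28], [0, 0, 0, 0, 0.42], [0, 0, 0, 0, 0.56], [0, 0, 0, 0, 0.7], [0, 0, 0, 0, 0.7], [0, 0, 0, 0, 0.7], [0, 0, 0, 0, 0.7], [0, 0, 0, 0, 0.7]]

```text
t: 18.65
position: [0.6129, 0.0815, 0.1899]
tcp_rot: [-0.004, 0.968, 0.252, 0.001]
wrist_force: [0.1, 1.5, -2.1]
gripper_width: 0.0129
```

Run:
```python
from h import *;from cell import bot,cams
c=cams.read_camera('side');crop(c,150,170,330,305,4,'pics/s9.png')
s=bot.sense();R=plan(s,[.6125,.0815,.189],3.300-.698*5);print(s['moment'])
```

```text
t 18.7 pos [0.6129 0.0815 0.1899] psi 0.509 q7 -1.35 F [-0.2  0.1 -0.7] w 0.0133
units [-0.002 -0.001  0.006] turn 1.397161919338255
[ 0.12062369 -0.3105888   0.03357396]
```

View pics/s9.png

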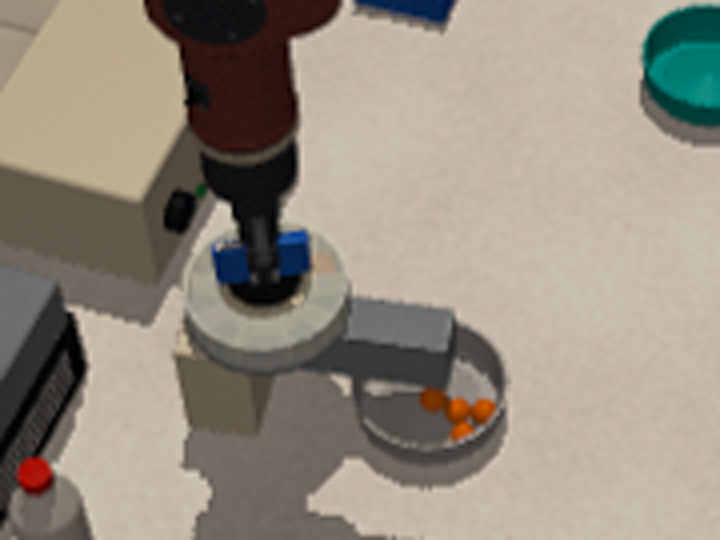

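Four balls are in the dish. Last click.

Request:
move_arm:
  rows:
    - [[0, 0, 0, 0, 0.14], [0, 0, 0, 0, 0.28], [0, 0, 0, 0, 0.42], [0, 0, 0, 0, 0.56], [0, 0, 0, 0, 0.7], [0, 0, 0, 0, 0.7]]

```text
t: 19.3
position: [0.6129, 0.0816, 0.1899]
tcp_rot: [-0.004, 0.997, 0.079, 0.0]
wrist_force: [0.7, 0.1, -1.1]
gripper_width: 0.0135
```

Request:
move_arm:
  rows:
    - [[0, 0, 0, 0, 0.14], [0, 0, 0, 0, 0.28], [0, 0, 0, 0, 0.42], [0, 0, 0, 0, 0.56], [0, 0, 0, 0, 0.7], [0, 0, 0, 0, 0.7], [0, 0, 0, 0, 0.7], [0, 0, 0, 0, 0.7], [0, 0, 0, 0, 0.7]]

```text
t: 20.2
position: [0.6129, 0.0816, 0.1899]
tcp_rot: [-0.004, 0.995, -0.095, -0.0]
wrist_force: [-0.5, 1.0, -2.2]
gripper_width: 0.0133
```

```bash
python3 -c "
from h import *;from cell import bot
plan(bot.sense(),[.6125,.0815,.19],3.3-.698*5)"
```

```text
t 20.2 pos [0.6129 0.0816 0.1899] psi -0.19 q7 -2.02 F [-0.5  1.  -2.2] w 0.0133
units [-0.002  0.001 -0.001] turn -0.000452082792510744
```

Request:
move_arm:
  rows:
    - [[0.5, 0, 0, 0, 0], [1, 0, 0, 0, 0], [1, 0, 0, 0, 0], [1, 0, 0, 0, 0], [1, 0, 0, 0, 0], [1, 0, 0, -0.2, 0], [1, 0, 0, -0.45, 0], [1, 0, 0, -0.6, 0], [1, 0, 0, -0.6, 0]]

```text
t: 21.1
position: [0.6143, 0.0813, 0.284]
tcp_rot: [-0.004, 0.995, -0.095, 0.003]
wrist_force: [-0.1, -0.4, -0.0]
gripper_width: 0.0854
```

```bash
python3 wk.py pics/w5.png; python3 look.py .477 .06 f
```

```text
2487 ((612.8569946289062, 79.82205200195312), (14.092201232910156, 79.23859405517578), 79.03573608398438) bar angle 2.9531781480709727 expect n:  [0.159, -0.539, -1.237, 1.207, 0.509, -0.189]
t 21.15 pos [0.6136 0.0812 0.2817] psi -0.19 q7 -2.01 F [ 0.1 -0.7 -0.2] w 0.0854
units [-0.009  0.004  0.611] turn None
top dish [0.4773 0.0596] 0.0669 82
side dish [0.4749 0.0641] 0.0672 114
t 21.25 pos [0.6125 0.0809 0.279 ] psi -0.19 q7 -2.01 F [-0.7  1.  -1. ] w 0.0854
units [-0.735  0.974  1.642] turn -3.5220670747015017
```

View pics/w5.png

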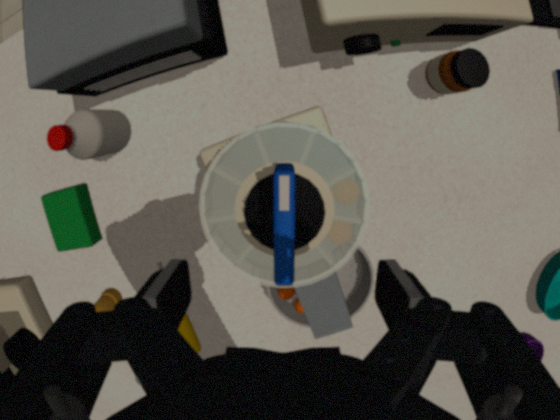

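View pics/sidef.png

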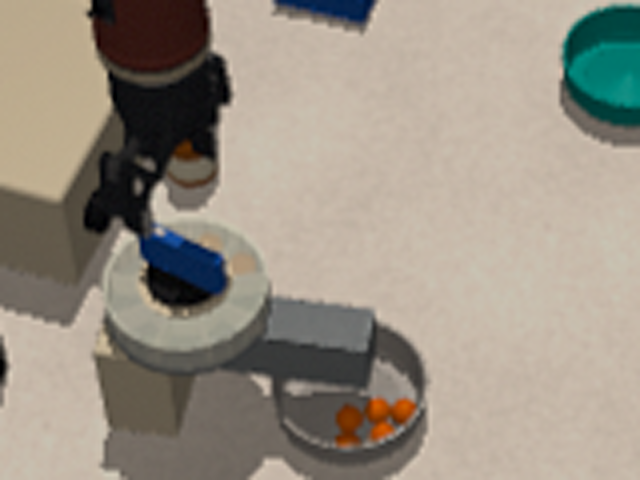

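Five balls are in the dish, two balls are left in the drum, and the bar is at −0.188 rad (click 5 is −0.189). The gripper is clear, so I hand in.

```bash
python3 -c "
from cell import workorder;print(workorder.close_job())"
```

```text
the job is handed in; nothing more can be done
None
```

I handed the job in at about 21 s of the 69 s allowed. The dish is centred under the spout with five balls in it, and two balls are left in the drum.

**Dish:** I pushed it across the bench with the part-open fingers as a cradle, without lifting it. In the last images it was within about 1–1.5 mm of the spout's axis. The top camera gave (0.477, 0.060) against a target of (0.478, 0.0595). The side camera gave (0.475, 0.064) against (0.476, 0.063). The two cameras differ from each other by about 4 mm in absolute position, but agree on where the dish is relative to the spout.

**Knob:** I turned it clockwise three clicks, let go and lifted clear. The knob rested at click 3, measured at 1.209 rad against 1.207 expected. I then took a fresh grip and turned it two more clicks. After release it rested at click 5, at −0.188 rad against −0.189 expected.

**Other checks:**
- The balls in the dish were counted from the side image, and the remaining two were seen in their pockets.
- The gripper was open and about 70 mm above the knob at the end.
- The largest wrist force reported was about 6 N.
- I kept clear of the other things on the bench and none showed as moved in the pictures, but I did not re-measure their positions.
- No check failed.

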